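# Overhang the engine cover plate for deburring

## Robot

A 6-joint arm with a two-finger parallel gripper is mounted at the origin on the work surface. World frame = base frame: x ahead of the robot, y to its left, z up, the work surface at z = 0. Lengths are in mm, angles in rad, forces in N, time in s.
With the tool pointing down it reaches from about 275 to 750 mm from the base axis. Payload 10.2 kg.
Tool frame: the origin (TCP) lies at the very end of the fingers, on their centre line; the grasp point (between the pads) lies 19 mm behind it (ctrl.grip_depth is the distance from the TCP to the grasp point, in mm); z points along the fingers, x is the direction in which the jaws open and shut, and the axes are right-handed (so a half turn about z gives the same grasp; the last joint's range is limited). The gripper opens to 85 mm and grips with 20 to 120 N. Pads are 22 mm wide; open, the fingers measure 114 mm over their backs; the gripper's body (76 mm by 85 mm) begins 54 mm behind the grasp point. The pads swing forward as they close: fully open they stand 13 mm farther back than shut.
Start: joints at [-1.431, 0.313, 1.498, -0, 1.331, -0.223], TCP at [186.307, -490.837, 231.294] pointing down, gripper open.
Joint ranges: [-2.94, 2.94], [-0.97, 2.17], [0.19, 2.56], [-1.23, 4.37], [0.02, 3.11], [-2.88, 2.88]. Speed limits (rad/s): [2.39, 2.39, 3.01, 3.14, 3.14, 3.14].

## Interface

Orientations are given as a unit quaternion [w, x, y, z].
In Python, from rig import ctrl gives the robot as it stands.
- The arm moves only by the tool play_rows, never from a script. Its argument "motion" is a list of rows, each a list of 2 entries, a list of its own where there are three numbers: the shift along the tool's x, y, z in mm, then the turn, a rotation vector about the tool's x, y, z in degrees. A call has 1 to 20 rows; each row shifts and turns the commanded pose from where the row before left it, along the tool's axes as they then stand; what a row does not reach is not made up. A row lasts 1/12 s, in which the tool goes at most 41.7 mm and 7.16 degrees, less where a joint would pass 70% of its speed; a pose out of reach is approached as far as the arm can. A call with a gripper value outside its range is refused whole. "fingers" is the finger opening in mm, from 0 to 85.4, set as the call begins (left out, the last holds). The fingers move at their own pace and stop on an object; "squeeze" is the grip in N (left out, the last holds). Time passes only in rows, so rows that do not move let the fingers close. It gives the time, the measured TCP pose, the force and the opening at its end, in the units of the state.
- ctrl.sense(): the state, without advancing time (a new reading comes with each control period).
- ctrl.capture(name): name is "scene" or "side" or "wrist"; returns the picture (480x640x3 uint8, red, green, blue); there is no depth.
- ctrl.get_calibration(name): a dict with "K" (3x3 intrinsics, pixels), "R" (3x3) and "t" (3): a world point X has camera coordinates R X + t; the wrist camera has in their place "tool_from_camera" (4x4, takes a point from camera to tool coordinates, whose origin is the TCP and whose axes are the tool frame's). Camera axes: x right, y down, z forward; pixel columns grow to the right and rows downward; lengths in mm; the calibration is good to about 2 mm. The wrist camera is an equidistant fisheye: a pixel r from the principal point sees the ray r / f radians off the axis. A picture is of the moment at which its call begins: read the wrist's pose just before it. get_calibration takes no time and is no camera call.
- ctrl.finish_job(): hands the job in, once; it reports no verdict.
Trained networks look in the newest picture that a camera, given by its name, has taken for a name from the list of things; names that differ only in an ending like _2 or _b are one class to them, and where a whole thing is asked for, a point or a joint stands for the part that bears it (a point fixed in the world has none). Each returns a list of dicts, best first, with "p" (0 to 1); they miss things now and then, are a little off and sometimes report something else, mostly with a low value. They report only what shows in the picture. A call takes as long as a camera call.
- ctrl.spot_in(camera, name): "position" ([column, row] as shares, 0 to 1, of the picture: columns of its width, rows of its height, amid what is visible of it).
The state is a dict: "time_s": time; "joints": joint angles; "dq": joint speeds; "tau": joint torques, N m; "eef_pos": TCP position; "ee_rot": TCP orientation; "force": force on the tool from outside, world axes, zero at the start; "wrist_torque": the same for the moment, N m; "grip_width": opening from 0.0 (shut) to 1.0 (fully open).
Only numpy, scipy, OpenCV 4.12 (cv2) and the standard library are available. Lean on these libraries where they do the work, as an engineer would, in place of code of your own. Each camera call takes 0.05 s, during which the arm holds its last target. There are 200 camera calls.

## Task

Slide the flat aluminium cover plate along the beech work board, away from the robot, until it overhangs the board's far edge by 30 mm with its end square to that edge, so that the row of bolt holes at that end hangs clear for deburring from both sides. Push it with the fingertips and keep it flat on the board all the way, never lifting or tipping it; leave the piston, the gudgeon pin and the oil bottle where they stand.

Things in the scene. Friction and masses are not known exactly. Their poses are not given: they have to be found in the camera images.
- board: Fixed light-wood (beech) work board on four rubber feet, 300 mm deep (its x) by 420 mm wide (its y), flat top 45 mm above the bench. Origin on the bench under the board's centre; x points away from the robot towards the far edge (yaw up to about 15 degrees either way), z up.
- far_edge (a point): Middle of the board's far top edge, at the height of the board's top. Axes parallel to the board's: x points straight out over the edge, y along the edge, z up. The overhang of a point is its x in this frame.
- cover_plate: Loose flat aluminium plate, 120 mm long (x), 150 wide (y), 6 thick, about 0.3 kg, flat on the board; a row of three 9 mm through holes at each end, centres 15 mm in from it. Origin: centre of the underside; x points to the leading end, towards the far edge. Starts short of the edge, up to 12 degrees out of square. Slides under a light push (1 to 4 N), stops when the push stops.
- lead_left (a point): Corner of the plate's underside at the leading end, +y side (60 mm along x, 75 mm along y from the plate's origin).
- lead_right (a point): Corner of the plate's underside at the leading end, -y side (60 mm along x, -75 mm along y from the plate's origin).
- piston: Bystander: aluminium piston, 83 mm diameter, 66 mm tall, standing crown up on the board beside the plate. Origin at the centre of its underside.
- gudgeon_pin: Bystander: steel tube 22 mm outside diameter, 66 mm tall, standing upright on the board on the other side of the plate. Origin at the centre of its underside.
- oil_bottle: Bystander: red plastic oil bottle, 60 mm diameter, 160 mm tall, standing on the bench on the right (-y) of the board. Origin at the centre of its underside.

How it is judged (in metres and radians):
At the end, for the whole second after the job is handed in: The plate lies flat and still on the board, both corners of its leading end 22 to 38 mm beyond the far edge (30 mm, and square, within 8 mm at either corner), not overhanging the board's sides; piston, gudgeon pin and oil bottle within 10 mm of where they stood (x of lead_left in the frame of far_edge between 0.022 and 0.038 m and x of lead_right in the frame of far_edge between 0.022 and 0.038 m and y of lead_left in the frame of far_edge below 0.21 m and y of lead_right in the frame of far_edge above -0.21 m and z of cover_plate in the frame of far_edge between -0.003 and 0.003 m and angle between cover_plate's own z axis and vertical below 0.03 rad and linear speed of cover_plate below 0.01 m/s and distance of each of piston, gudgeon_pin, oil_bottle from where it was at the start of the episode below 0.01 m); the robot touches nothing.
It fails at once if the plate is lifted (more than 10 mm above the board) (z of cover_plate in the frame of far_edge above 0.01 m).
It fails at once if the plate is tipped (more than 7 degrees) or falls off the board (angle between cover_plate's own z axis and vertical above 0.12 rad or z of cover_plate in the frame of far_edge below -0.015 m).
It fails at once if the piston is moved more than 10 mm or tipped (distance of piston from where it was at the start of the episode above 0.01 m or angle between piston's own z axis and vertical above 0.15 rad).
It fails at once if the gudgeon pin is moved more than 10 mm or tipped (distance of gudgeon_pin from where it was at the start of the episode above 0.01 m or angle between gudgeon_pin's own z axis and vertical above 0.15 rad).
It fails at once if the oil bottle is moved more than 10 mm or tipped (distance of oil_bottle from where it was at the start of the episode above 0.01 m or angle between oil_bottle's own z axis and vertical above 0.15 rad).
It also fails if it takes over 48 s, if anything falls off the work surface, if the arm or the gripper's body presses on something with over 40 N, if the wrist force passes 120 N, or if a joint passes its speed limit or range.

## Working session

There is one attempt and no reset: what is moved stays moved. The work goes in short steps, Python scripts to look and compute and a tool call to move; the robot and the scene stay as the last step left them, time stands still between calls to the robot, and variables do not carry over. Pictures are saved under pics/ and viewed, about 8 in all and at most 12, crops included, and the job is handed in when it is done.

Besides the shell and the picture viewer there is one more tool, called after ">>>" in YAML: its name, and indented under it one key for each argument. play_rows: Moves the arm, as the interface text tells. Its arguments: {"type":"object","properties":{"motion":{"type":"array"},"fingers":{"type":"number"},"squeeze":{"type":"number"}},"required":["motion"]}

```bash
mkdir -p pics; ls
python3 - <<'E'
from rig import ctrl
import cv2,numpy as np
np.set_printoptions(precision=3,suppress=True)
print(ctrl.sense())
for c in("scene","side"):
    im=ctrl.capture(c); cv2.imwrite(f"pics/{c}0.png",im[...,::-1])
    print(c,ctrl.get_calibration(c))
    for n in("cover_plate","lead_left","lead_right","piston","gudgeon_pin","oil_bottle","board","far_edge"):
        try:print(n,[(round(d['position'][0]*640),round(d['position'][1]*480),round(d['p'],2)) for d in ctrl.spot_in(c,n)[:2]])
        except Exception as e: print(n,e)
print(ctrl.get_calibration("wrist"))
E
```

```text
pics
{'time_s': 0.0, 'joints': array([-1.431,  0.313,  1.498,  0.   ,  1.331, -0.223]), 'dq': array([ 0.   ,  0.001, -0.002,  0.   ,  0.   , -0.001]), 'tau': array([  0.001, -41.225, -25.974,  -0.   ,   0.004,   0.   ]), 'eef_pos': array([ 186.294, -490.563,  230.732]), 'ee_rot': array([-0.   ,  0.823, -0.568, -0.   ]), 'force': array([-0.561,  0.044, -0.354]), 'wrist_torque': array([-0.044,  0.029,  0.013]), 'grip_width': 1.0031689944936155}
scene {'K': array([[505.84 ,   0.   , 317.568],
       [  0.   , 505.84 , 234.354],
       [  0.   ,   0.   ,   1.   ]]), 'R': array([[ 0.281,  0.959,  0.013],
       [ 0.555, -0.152, -0.818],
       [-0.782,  0.237, -0.576]]), 't': array([-128.77 , -267.265, 1499.465])}
cover_plate []
lead_left [(201, 223, 0.72), (301, 251, 0.62)]
lead_right [(297, 252, 0.62)]
piston [(198, 220, 0.79), (300, 253, 0.43)]
gudgeon_pin [(367, 216, 0.6)]
oil_bottle [(137, 251, 0.97)]
board []
far_edge [(263, 256, 0.65)]
side {'K': array([[507.131,   0.   , 319.256],
       [  0.   , 507.131, 237.821],
       [  0.   ,   0.   ,   1.   ]]), 'R': array([[ 0.981, -0.194, -0.005],
       [-0.126, -0.618, -0.776],
       [ 0.147,  0.762, -0.631]]), 't': array([-546.192,  107.011,  744.694])}
cover_plate [(348, 271, 0.67), (313, 195, 0.28)]
lead_left [(345, 269, 0.93)]
lead_right [(351, 274, 0.81)]
piston [(292, 367, 0.77)]
gudgeon_pin [(313, 196, 0.95)]
oil_bottle [(379, 443, 0.89)]
board [(295, 320, 0.73)]
far_edge [(296, 324, 0.79)]
{'K': array([[371.648,   0.   , 320.096],
       [  0.   , 371.648, 233.859],
       [  0.   ,   0.   ,   1.   ]]), 'tool_from_camera': array([[   1.   ,   -0.   ,    0.   ,    0.464],
       [   0.   ,    0.956,    0.294,  -74.575],
       [  -0.   ,   -0.294,    0.956, -143.059],
       [   0.   ,    0.   ,    0.   ,    1.   ]])}
```

View pics/side0.png

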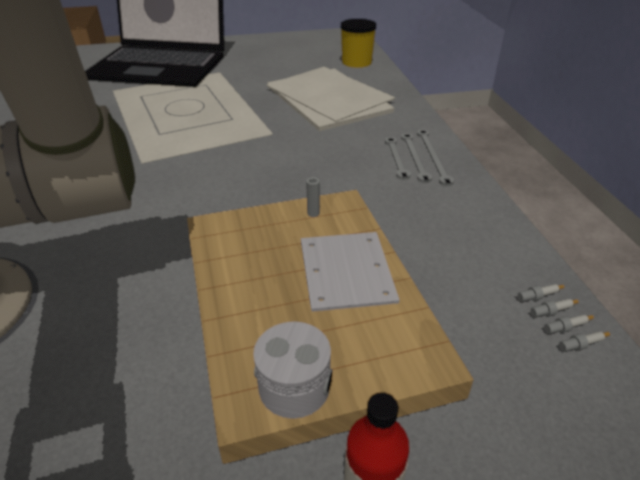

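View pics/scene0.png

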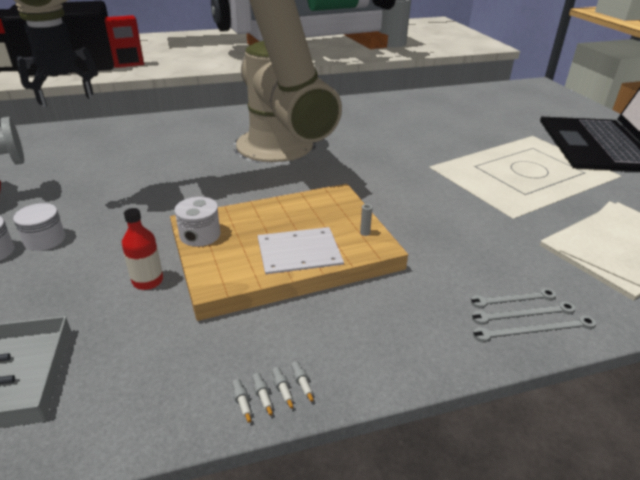

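The side picture shows the board's far edge from about (358,193) to (469,379) and the plate's corners near (302,236), (379,234), (397,301) and (313,307). The pin is at (313,197), the piston at (292,367). The scene picture agrees. Next I turn these into positions and fit the edge lines to sub-pixel accuracy.

```bash
cat > h.py <<'E'
import cv2,numpy as np
from rig import ctrl
np.set_printoptions(precision=3,suppress=True)
def ray(c,p,z):
    k=ctrl.get_calibration(c);d=k['R'].T@np.linalg.inv(k['K'])@[p[0],p[1],1];o=-k['R'].T@k['t']
    return (o+d*(z-o[2])/d[2])[:2]
def edge(im,a,b,w=5):
    "refined line through strongest gradient near a-b; returns two points"
    g=cv2.GaussianBlur(im,(3,3),0).astype(np.float32); a=np.array(a,float);b=np.array(b,float)
    d=(b-a)/np.linalg.norm(b-a);n=np.array([-d[1],d[0]]);s=np.arange(-w,w+.01,.25);P=[]
    for t in np.linspace(.08,.92,40):
        q=(a+t*(b-a))[None]+s[:,None]*n
        v=cv2.remap(g,q[:,0].astype(np.float32)[None],q[:,1].astype(np.float32)[None],1)[0]
        m=np.linalg.norm(np.gradient(v,axis=0),axis=1);i=m.argmax();P.append(q[i])
    P=np.array(P,np.float32);vx,vy,x,y=cv2.fitLine(P,cv2.DIST_HUBER,0,.01,.01).ravel()
    r=np.abs((P-[x,y])@[-vy,vx]);return np.array([x,y]),np.array([vx,vy]),np.median(r)
def cross(l,m):
    t=np.linalg.solve(np.c_[l[1],-m[1]],m[0]-l[0]);return l[0]+t[0]*l[1]
def quad(im,c,w=4):
    L=[edge(im,c[i],c[(i+1)%4],w) for i in range(4)]
    return np.array([cross(L[i-1],L[i]) for i in range(4)]),[round(float(l[2]),2) for l in L]
E
python3 - <<'E'
from h import *
# order: far/lead left(+y), lead right(-y), near right, near left
Q={"side":([(358,193),(469,379),(221,445),(190,213)],[(379,234),(397,301),(313,306),(302,236)]),
"scene":([(405,254),(198,307),(172,218),(349,188)],[(342,264),(263,272),(258,235),(328,229)])}
for c,(b,p) in Q.items():
    im=cv2.imread(f"pics/{c}0.png")
    for nm,q,z in(("board",b,45),("plate",p,51)):
        k,r=quad(im,q); X=np.array([ray(c,u,z) for u in k])
        print(c,nm,k.round(1).tolist(),r);print(X.round(1).tolist(),"sides",np.linalg.norm(X-np.roll(X,-1,0),axis=1), "yaw",np.degrees(np.arctan2(*(X[1]-X[0])*[1,-1])))
for c,pp,pn in(("side",(293,353),(313,182)),("scene",(197,207),(367,208))): print(c,"piston",ray(c,pp,111),"pin",ray(c,pn,111))
E
```

```text
side board [[356.20001220703125, 188.89999389648438], [473.3999938964844, 379.70001220703125], [218.0, 446.6000061035156], [186.5, 216.8000030517578]] [0.15, 0.24, 0.2, 0.28]
[[649.3, 125.8], [683.5, -291.9], [386.3, -316.5], [351.4, 101.5]] sides [419.145 298.213 419.515 298.879] yaw 4.684547929210533
side plate [[376.1000061035156, 231.39999389648438], [399.20001220703125, 300.0], [310.79998779296875, 308.20001220703125], [300.3999938964844, 237.5]] [0.19, 0.24, 0.25, 0.23]
[[647.4, -6.8], [636.3, -157.0], [516.3, -148.1], [527.4, 2.2]] sides [150.675 120.33  150.657 120.319] yaw -4.219251997065583
scene board [[408.1000061035156, 254.3000030517578], [192.8000030517578, 305.0], [170.1999969482422, 218.0], [346.3999938964844, 182.8000030517578]] [0.2, 0.1, 1.02, 0.24]
[[652.6, 127.4], [686.1, -290.7], [398.3, -313.4], [351.4, 103.3]] sides [419.378 288.635 419.278 302.224] yaw 4.574514938705568
scene plate [[343.6000061035156, 261.70001220703125], [264.6000061035156, 271.6000061035156], [257.0, 234.60000610351562], [328.6000061035156, 226.5]] [0.19, 0.17, 0.24, 0.12]
[[648.4, -5.0], [637.6, -155.6], [516.9, -146.7], [527.4, 2.9]] sides [150.928 121.028 149.977 121.232] yaw -4.080324464988239
side piston [ 476.63  -263.493] pin [559.627  62.825]
scene piston [ 476.904 -255.997] pin [568.851  68.393]
```

Both cameras agree. The plate's sides come out at 150.7 × 120.3 mm and the board's at 419 × 298 mm.

- **Yaw:** board +4.7°, plate −4.2°.
- **Advance needed:** about 43 mm at the left corner and 66 mm at the right.

I'll push with the open fingers as a two-point pusher, squared to the board. First I move above the space behind the plate.

>>> play_rows:
  motion:
    - [[-17.3, -26.1, 0], [0, 0, 0]]
    - [[-17.3, -26.1, 0], [0, 0, 0]]
    - [[-17.3, -26.1, 0], [0, 0, 0]]
    - [[-17.3, -26.1, 0], [0, 0, 0]]
    - [[-17.3, -26.1, 0], [0, 0, 0]]
    - [[-17.3, -26.1, 0], [0, 0, 0]]
    - [[-17.3, -26.1, 0], [0, 0, 0]]
    - [[-17.3, -26.1, 0], [0, 0, 0]]
    - [[-17.3, -26.1, 0], [0, 0, 0]]
    - [[-17.3, -26.1, 0], [0, 0, 0]]
    - [[-17.3, -26.1, 0], [0, 0, 0]]
    - [[-17.3, -26.1, 0], [0, 0, 0]]
    - [[-17.3, -26.1, 0], [0, 0, 0]]
    - [[-17.3, -26.1, 0], [0, 0, 0]]
    - [[-17.3, -26.1, 0], [0, 0, 0]]
    - [[-17.3, -26.1, 0], [0, 0, 0]]
    - [[0, 0, 20], [0, 0, 5.4]]
    - [[0, 0, 20], [0, 0, 5.4]]
    - [[0, 0, 20], [0, 0, 5.3]]
    - [[0, 0, 20], [0, 0, 0]]
  fingers: 85

```text
time_s: 2.57
eef_pos: [478.5, -83.6, 150.5]
ee_rot: [-0.0, 0.734, -0.679, 0.0]
force: [0.8, 0.2, 0.4]
grip_width: 0.997
```

```bash
cat > w.py <<'E'
from h import *
from scipy.spatial.transform import Rotation as Ro
def tool():
    s=ctrl.sense();q=s['ee_rot'];return Ro.from_quat([*q[1:],q[0]]).as_matrix(),s['eef_pos'],s
U=np.array([.9967,.0817]);V=np.array([-.0817,.9967])
def wray(p,z):
    k=ctrl.get_calibration("wrist");R,t,_=tool();T=k['tool_from_camera'];K=k['K']
    a=(np.array(p)-K[:2,2])/K[0,0];r=np.linalg.norm(a);d=np.array([*(a/r*np.sin(r)),np.cos(r)])
    d=R@T[:3,:3]@d;o=R@T[:3,3]+t;return (o+d*(z-o[2])/d[2])[:2]
def report():
    R,t,s=tool();print("t",s['time_s'],"tcp",t,"u,v",U@t[:2],V@t[:2],"xaxis yaw vs -V deg",np.degrees(np.arctan2(R[:2,0]@U,R[:2,0]@-V)),"z",R[:,2],"F",s['force'],"w",s['grip_width'])
E
python3 - <<'E'
from w import *
report(); cv2.imwrite("pics/wrist1.png",ctrl.capture("wrist")[...,::-1])
E
```

```text
t 2.5667 tcp [478.541 -83.59  150.483] u,v 470.1322894149358 -122.41141499017772 xaxis yaw vs -V deg -0.24620119703884746 z [ 0. -0. -1.] F [0.804 0.156 0.428] w 0.9965574539452524
```

View pics/wrist1.png

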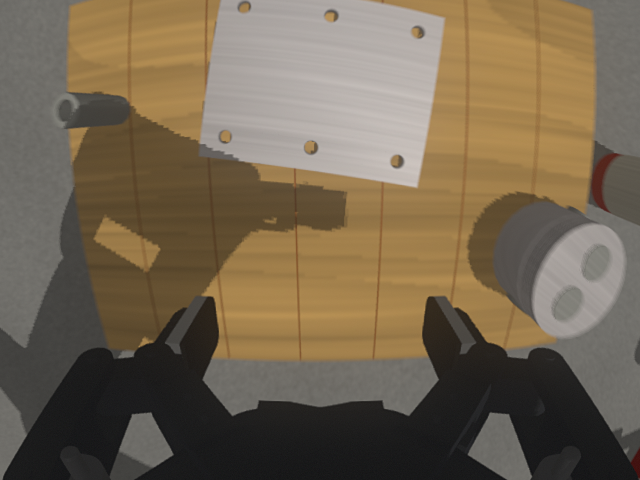

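The wrist view shows the plate ahead, with its near corners at (200,156) and (417,187). There is free board between the fingers and the plate, and the piston on the right is well clear. I'll descend close to the board.

>>> play_rows:
  motion:
    - [[0, 0, 30], [0, 0, 0.2]]
    - [[0, 0, 30], [0, 0, 0]]
    - [[0, 0, 25], [0, 0, 0]]
    - [[0, 0, 12], [0, 0, 0]]
    - [[0, 0, 0], [0, 0, 0]]
    - [[0, 0, 0], [0, 0, 0]]

```text
time_s: 3.12
eef_pos: [478.8, -84.0, 54.9]
ee_rot: [-0.0, 0.734, -0.679, 0.0]
force: [0.4, -0.0, -0.4]
grip_width: 0.995
```

Run:
```python
from w import *
report(); cv2.imwrite("pics/wrist2.png",ctrl.capture("wrist")[...,::-1]);cv2.imwrite("pics/side2.png",cv2.resize(ctrl.capture("side")[120:360,220:520,::-1],None,fx=2.5,fy=2.5,interpolation=2))
```

```text
t 3.1167 tcp [478.783 -84.014  54.857] u,v 470.3392533401944 -122.8531994730401 xaxis yaw vs -V deg -0.18611868255789374 z [ 0.  0. -1.] F [ 0.376 -0.037 -0.409] w 0.9947708798298937
```

View pics/side2.png

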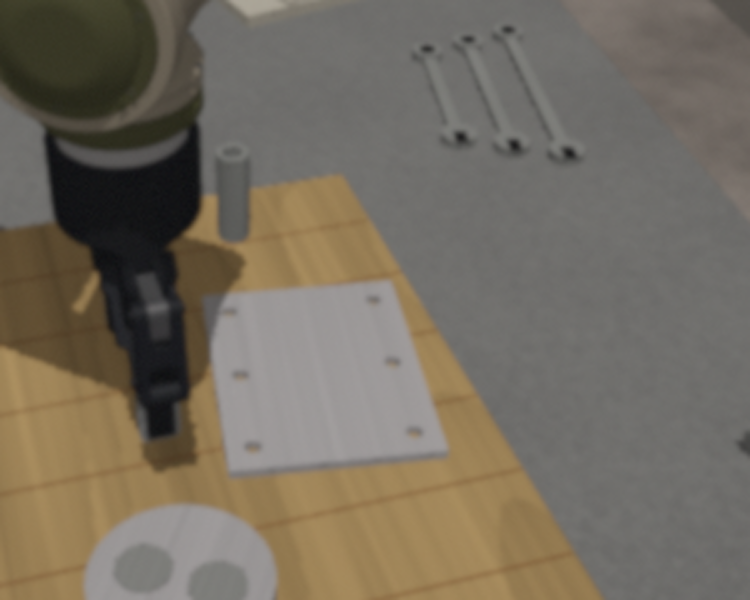

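The arm's near finger sits behind the plate, its tip at about (163,436) in the crop and still above the board. I'll step down and watch the force.

>>> play_rows:
  motion:
    - [[0, 0, 4], [0, 0, 0]]
    - [[0, 0, 4], [0, 0, 0]]
    - [[0, 0, 0], [0, 0, 0]]
    - [[0, 0, 0], [0, 0, 0]]

```text
time_s: 3.55
eef_pos: [478.4, -83.8, 46.3]
ee_rot: [0.0, 0.734, -0.679, -0.0]
force: [0.6, -0.0, 0.1]
grip_width: 0.994
```

>>> play_rows:
  motion:
    - [[0, 0, 2], [0, 0, 0]]
    - [[0, 0, 2], [0, 0, 0]]
    - [[0, 0, 0], [0, 0, 0]]

```text
time_s: 3.8
eef_pos: [478.3, -83.8, 42.0]
ee_rot: [0.0, 0.734, -0.679, -0.0]
force: [-0.7, -0.1, -0.1]
grip_width: 0.999
```

>>> play_rows:
  motion:
    - [[0, 0, 1.5], [0, 0, 0]]
    - [[0, 0, 1.5], [0, 0, 0]]
    - [[0, 0, 0], [0, 0, 0]]

```text
time_s: 4.05
eef_pos: [478.3, -83.8, 39.0]
ee_rot: [0.0, 0.734, -0.679, -0.0]
force: [0.2, 0.9, 0.9]
grip_width: 0.991
```

No contact at TCP 39, so the open tips do stand about 13 mm back. I'll continue down.

>>> play_rows:
  motion:
    - [[0, 0, 1.5], [0, 0, 0]]
    - [[0, 0, 1.5], [0, 0, 0]]
    - [[0, 0, 0], [0, 0, 0]]

```text
time_s: 4.3
eef_pos: [478.4, -83.8, 36.0]
ee_rot: [0.0, 0.734, -0.679, -0.0]
force: [-0.4, -0.3, 0.1]
grip_width: 0.994
```

>>> play_rows:
  motion:
    - [[0, 0, 1], [0, 0, 0]]
    - [[0, 0, 0.5], [0, 0, 0]]
    - [[0, 0, 0], [0, 0, 0]]

```text
time_s: 4.55
eef_pos: [478.4, -83.8, 34.7]
ee_rot: [0.0, 0.734, -0.679, -0.0]
force: [-0.5, -0.7, 1.1]
grip_width: 0.996
```

>>> play_rows:
  motion:
    - [[0, -2, 0.6], [0, 0, 0.2]]
    - [[0, -3, 0], [0, 0, 0]]
    - [[0, -3, 0], [0, 0, 0]]
    - [[0, -3, 0], [0, 0, 0]]
    - [[0, -3, 0], [0, 0, 0]]
    - [[0, -3, 0], [0, 0, 0]]
    - [[0, -3, 0], [0, 0, 0]]
    - [[0, -3, 0], [0, 0, 0]]
    - [[0, -3, 0], [0, 0, 0]]
    - [[0, -3, 0], [0, 0, 0]]

```text
time_s: 5.38
eef_pos: [507.4, -81.7, 34.1]
ee_rot: [0.0, 0.733, -0.68, -0.0]
force: [-3.0, -1.3, 0.5]
grip_width: 0.997
```

>>> play_rows:
  motion:
    - [[0, -2, 0], [0, 0, 0]]
    - [[0, -2, 0], [0, 0, 0]]
    - [[0, -2, 0], [0, 0, 0]]
    - [[0, -2, 0], [0, 0, 0]]
    - [[0, -2, 0], [0, 0, 0]]

```text
time_s: 5.8
eef_pos: [517.5, -80.9, 34.2]
ee_rot: [0.0, 0.733, -0.68, -0.0]
force: [-1.2, -1.8, 0.3]
grip_width: 0.998
```

Run:
```python
from w import *
report(); cv2.imwrite("pics/wrist3.png",ctrl.capture("wrist")[...,::-1])
```

```text
t 5.8 tcp [517.509 -80.934  34.173] u,v 509.1884947784423 -122.94783372057088 xaxis yaw vs -V deg -0.40364475347591994 z [-0.  0. -1.] F [-1.227 -1.755  0.274] w 0.9984631341948054
```

View pics/wrist3.png

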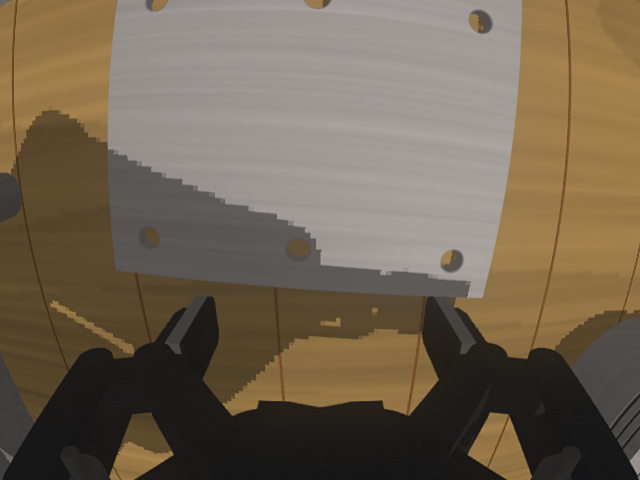

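The right finger is in contact at (430,297) and turning the plate square; about 20 px of gap remains at the left finger. I continue and trim the tool's yaw.

>>> play_rows:
  motion:
    - [[0, -2, 0], [0, 0, -0.4]]
    - [[0, -2, 0], [0, 0, 0]]
    - [[0, -2, 0], [0, 0, 0]]
    - [[0, -2, 0], [0, 0, 0]]
    - [[0, -2, 0], [0, 0, 0]]
    - [[0, -2, 0], [0, 0, 0]]
    - [[0, -2, 0], [0, 0, 0]]
    - [[0, -2, 0], [0, 0, 0]]
    - [[0, -2, 0], [0, 0, 0]]
    - [[0, -2, 0], [0, 0, 0]]
    - [[0, -2, 0], [0, 0, 0]]
    - [[0, -2, 0], [0, 0, 0]]
    - [[0, -2, 0], [0, 0, 0]]
    - [[0, -2, 0], [0, 0, 0]]

```text
time_s: 7.02
eef_pos: [545.5, -78.6, 34.2]
ee_rot: [-0.0, 0.735, -0.678, -0.0]
force: [-2.8, -0.2, 0.2]
grip_width: 0.997
```

Run:
```python
from w import *
report(); cv2.imwrite("pics/side4f.png",ctrl.capture("side")[...,::-1])
im=cv2.imread("pics/side4f.png");cv2.imwrite("pics/side4.png",cv2.resize(im[120:360,220:520],None,fx=2.5,fy=2.5,interpolation=2))
```

```text
t 7.0167 tcp [545.487 -78.611  34.186] u,v 537.2643751125893 -122.91814596514324 xaxis yaw vs -V deg 0.001091283101175192 z [-0.  0. -1.] F [-2.752 -0.151  0.238] w 0.9970244073300126
```

View pics/side4.png

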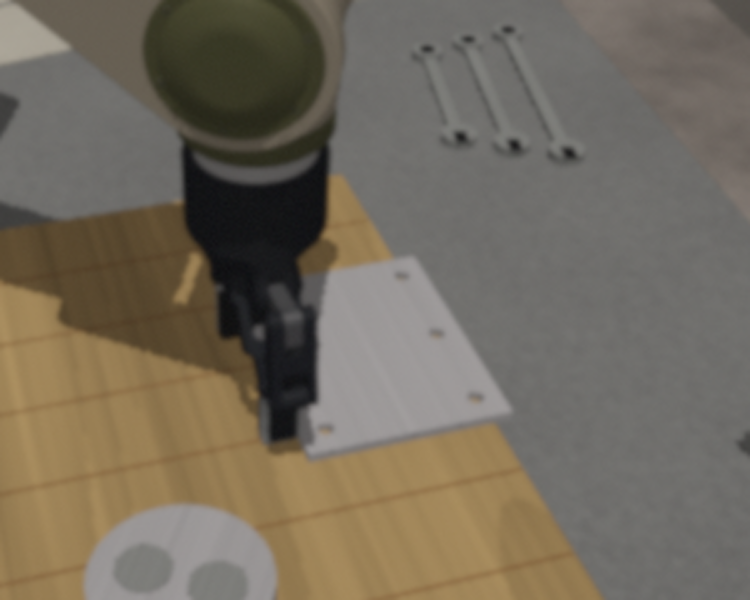

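The plate now lies square, its leading end overhanging, with lead corners near crop (415,257) and (510,410). I'll measure them.

```bash
cat > m.py <<'E'
from w import *
def meas(c,im,l,r,rn,ln,w=4):
    e=edge(im,l,r,w);a=edge(im,ln,l,w);b=edge(im,r,rn,w)
    F=[U@p for p in FE[c]]
    for nm,p in(("L",cross(e,a)),("R",cross(e,b))):
        X=ray(c,p,51);A,B=FE[c];n=np.array([A[1]-B[1],B[0]-A[0]]);n/=np.linalg.norm(n)
        print(c,nm,p.round(1),X.round(1),"overhang",round(float((X-A)@n),2))
    print([round(float(q[2]),2) for q in(e,a,b)])
FE={"side":np.array([[649.3,125.8],[683.5,-291.9]]),"scene":np.array([[652.6,127.4],[686.1,-290.7]])}
E
python3 - <<'E'
from m import *
im=cv2.imread("pics/side4f.png")
meas("side",im,(386,223),(424,284),(348,300),(345,230))
E
```

```text
side L [385.1 221.8] [668.6  14.5] overhang 10.18
side R [425.  284.1] [ 681.3 -134.8] overhang 10.59
[0.21, 0.26, 0.24]
```

Overhang is 10.2 mm left and 10.6 mm right, so the plate is square and has 19.6 mm to go.

>>> play_rows:
  motion:
    - [[0, -2, 0], [0, 0, 0]]
    - [[0, -2, 0], [0, 0, 0]]
    - [[0, -2, 0], [0, 0, 0]]
    - [[0, -2, 0], [0, 0, 0]]
    - [[0, -2, 0], [0, 0, 0]]
    - [[0, -2, 0], [0, 0, 0]]
    - [[0, -2, 0], [0, 0, 0]]
    - [[0, -2, 0], [0, 0, 0]]
    - [[0, -2, 0], [0, 0, 0]]
    - [[0, -1.5, 0], [0, 0, 0]]
    - [[0, 0, 0], [0, 0, 0]]
    - [[0, 0, 0], [0, 0, 0]]

```text
time_s: 8.07
eef_pos: [565.1, -77.1, 34.3]
ee_rot: [-0.0, 0.735, -0.678, 0.0]
force: [0.1, -0.4, -0.1]
grip_width: 0.993
```

>>> play_rows:
  motion:
    - [[0, 4, 0], [0, 0, 0]]
    - [[0, 10, 0], [0, 0, 0]]
    - [[0, 15, -5], [0, 0, 0]]
    - [[0, 15, -20], [0, 0, 0]]
    - [[0, 20, -30], [0, 0, 0]]
    - [[0, 20, -30], [0, 0, 0]]
    - [[0, 20, -30], [0, 0, 0]]
    - [[0, 20, -30], [0, 0, 0]]
    - [[0, 0, 0], [0, 0, 0]]
    - [[0, 0, 0], [0, 0, 0]]

```text
time_s: 8.9
eef_pos: [441.2, -87.5, 180.7]
ee_rot: [-0.001, 0.735, -0.678, 0.002]
force: [0.4, 0.1, 0.1]
grip_width: 0.993
```

Run:
```python
from m import *
report()
for c in("side","scene"): cv2.imwrite(f"pics/{c}5f.png",ctrl.capture(c)[...,::-1])
a=cv2.imread("pics/side5f.png")[150:390,240:500];b=cv2.imread("pics/scene5f.png")[160:340,150:430]
a=cv2.resize(a,(390,360));b=cv2.resize(b,(410,264));o=np.zeros((360,800,3),np.uint8);o[:,:390]=a;o[:264,390:]=b;cv2.imwrite("pics/both5.png",o)
```

```text
t 8.9 tcp [441.228 -87.548 180.665] u,v 432.6194270838432 -123.30714439130388 xaxis yaw vs -V deg -0.043127185207865196 z [ 0.004 -0.002 -1.   ] F [0.384 0.143 0.09 ] w 0.9931079201957795
```

View pics/both5.png

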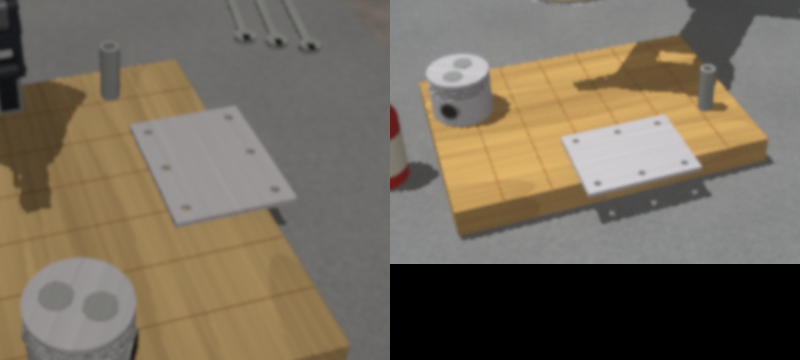

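The plate lies flat with its leading row of holes over the edge, the piston and pin look untouched, and the arm is clear. Now the final measurement.

Run:
```python
from m import *
for c,q in(("side",[(396.7,221.3),(436,280),(360,298),(328,233)]),("scene",[(361.7,273),(289,290.5),(267.5,253),(340,240)])):
    im=cv2.imread(f"pics/{c}5f.png"); meas(c,im,*q,w=3)
    k,r=quad(im,q,3);X=np.array([ray(c,u,51) for u in k]);print("sides",np.linalg.norm(X-np.roll(X,-1,0),axis=1),r)
a=cv2.imread("pics/side5f.png").astype(int);b=cv2.imread("pics/side0.png")
for n,(x,y,w,h) in{"piston":(250,320,85,95),"pin":(303,174,20,45),"bottle":(340,390,70,90)}.items():
    A=a[y:y+h,x:x+w].astype(np.float32).mean(2);B=b[y:y+h,x:x+w].astype(np.float32).mean(2);print(n,cv2.phaseCorrelate(A,B),abs(A-B).mean())
```

```text
side L [396.6 219.5] [688.8  16.7] overhang 30.48
side R [438.3 281.6] [ 701.3 -133.8] overhang 30.65
[0.2, 0.21, 0.23]
sides [151.027 120.709 149.768 119.675] [0.2, 0.23, 0.23, 0.21]
scene L [363.2 273.5] [691.4  18.5] overhang 29.97
scene R [285.9 292. ] [ 702.8 -130.6] overhang 29.45
[0.23, 0.12, 0.15]
sides [149.514 120.997 150.932 122.764] [0.23, 0.15, 0.18, 0.12]
piston ((0.0126918501359512, -0.002522990298871264), 1.0024137898727699) 7.0119295
pin ((-0.0983109444487873, 0.45842342636856515), 1.0415084356731839) 6.051111
bottle ((0.006654699004961628, -0.011915211379132984), 1.0158608866326604) 4.234391
```

Both cameras put the overhang at 29.5–30.7 mm at both corners, and the bystanders have not moved. I'm handing in.

```bash
python3 -c "
from rig import ctrl
print(ctrl.finish_job())"
```

```text
the job is handed in; nothing more can be done
None
```

I slid the plate along the board with the open fingertips, squared to the board's edge. The right finger touched first and turned the plate square, then both fingers pushed it to the target. I backed the arm off and handed the job in at about 9 s on the robot's clock, and it reported no verdict.

| Last check | Result |
|---|---|
| Overhang, side camera | 30.5 mm left, 30.7 mm right |
| Overhang, scene camera | 30.0 mm left, 29.5 mm right |
| Plate's measured sides | within about 3 mm of 120 × 150 mm in both cameras |
| Piston and oil bottle | image shift under 0.02 px |
| Gudgeon pin | about 0.5 px shift (under 1 mm); I never went near it |
| Push force | about 3 N in the readings at the end of each move |
| Arm | about 135 mm above the board, touching nothing |

The only disagreement was about 1 mm between the two cameras, which is within the calibration accuracy. No check failed.

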